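Hang the dipper on the pot

TASK

Take the hooked dipper off the drying tray and hang it by its hook on the rim of the tall pot, with its cup inside the pot, so that it stays hanging there upright after you let go. Lower the hook onto the rim rather than dropping it, and leave the pot, the basin, the tumbler and the coconut half where they stand.

Things in the scene. Friction and masses are not known exactly. Their poses are not given: they have to be found in the camera images.
- dipper_cup (a point): Steel dipper, 139 mm tall, 0.13 to 0.23 kg, standing on the tray's rack: flat-bottomed cup 72 mm across and 55 mm high; a strap (24 mm wide, 4 mm thick) rises upright from the cup's outside and bends over at the top into a hook pointing away from the cup. Point: centre of the cup, 27.5 mm up. z up; x from the cup to the hook; y along the strap's width.
- dipper_hook (a point): Middle of the dipper's hook opening, at the centre of its round bend: 50 mm along x and 97.5 mm along z from dipper_cup (same axes), 14 mm below the dipper's top. Opening 20 mm along x, bend's inner radius 10 mm; strap at x -10 to -14 mm, hook leg at x +10 to +14 mm and down to z -28 mm. From above it can be pinched along x over both (28 mm).
- pot_rim (a point): Centre of the tall pot's mouth, level with the rim's top; z up. Steel pot, loose, 1.8 kg, 155 mm high, straight 4 mm wall, inside radius 100 mm and depth 150 mm, left or right of the tray. Rim: a rolled bead 8 mm across (radius 100 to 108 mm), usable all round. Loop handles at +y and -y, 57 mm below the rim, reach 138 mm from the axis.
- basin: Shallow stainless basin, 70 mm high, 250 mm across at the rim, with three opened coconut halves in it, loose on the table on the side of the tray where the pot is not. Origin at the centre of its underside, z up. A bystander.
- tumbler_mid (a point): Plain stainless tumbler without handle or hook, 64 mm across, 75 mm high, standing on the tray's far end. Point at its centre, half-way up. A bystander.
- coconut_mid (a point): Half a dehusked coconut, brown dome 90 mm across and 47 mm high, lying cut face down on the tray's far end. Point on its axis, half-way up. A bystander.
- tray: Shallow metal sheet pan, fixed, 320 mm (its x) by 230 mm (its y), edge 24 mm high, with a wire rack in it whose top is 16 mm above the table. Origin at the centre of its underside.

How it is judged (in metres and radians):
At the end, for the whole second after the job is handed in: The dipper hangs at rest by its hook over the pot's rim: the hook point is 15 mm below to 4 mm above rim level and 94 to 118 mm from the pot's axis, the cup is inside (its centre within 80 mm of the axis and over 80 mm below the rim), the dipper is upright within 0.2 rad and the pot stands flat (z of dipper_hook in the frame of pot_rim between -0.015 and 0.004 m and horizontal distance between dipper_hook and pot_rim between 0.094 and 0.118 m and horizontal distance between dipper_cup and pot_rim below 0.08 m and z of dipper_cup in the frame of pot_rim below -0.08 m and angle between dipper_hook's own z axis and vertical below 0.2 rad and linear speed of dipper below 0.02 m/s and angular speed of dipper below 0.2 rad/s and angle between pot_rim's own z axis and vertical below 0.05 rad); the robot touches nothing.
It fails at once if the dipper is let go in the air, its hook still more than 20 mm higher than where it hangs (contact force between dipper and anything else below 0.02 N and height (world z) of dipper_hook above 0.171 m).
It fails at once if the pot is shoved more than 40 mm from its place (distance of pot_rim from where it was at the start of the episode above 0.04 m).
It fails at once if the basin is shoved more than 40 mm from its place (distance of basin from where it was at the start of the episode above 0.04 m).
It fails at once if the tumbler is moved more than 40 mm or knocked over (distance of tumbler_mid from where it was at the start of the episode above 0.04 m or angle between tumbler_mid's own z axis and vertical above 0.6 rad).
It fails at once if the coconut half is moved more than 40 mm or turned over (distance of coconut_mid from where it was at the start of the episode above 0.04 m or angle between coconut_mid's own z axis and vertical above 0.6 rad).
It also fails if it takes over 45 s, if anything falls off the work surface, if the arm or the gripper's body presses on something with over 40 N, if the wrist force passes 120 N, or if a joint passes its speed limit or range.

ROBOT

A 6-joint arm with a two-finger parallel gripper is mounted at the origin on the work surface. World frame = base frame: x ahead of the robot, y to its left, z up, the work surface at z = 0. Lengths are in mm, angles in rad, forces in N, time in s.
With the tool pointing down it reaches from about 350 to 875 mm from the base axis. Payload 4.2 kg.
Tool frame: the origin (TCP) lies midway between the tips of the shut fingers; the grasp point (between the pads) lies 19 mm behind it; z points along the fingers, y is the direction in which the jaws open and shut (so a half turn about z gives the same grasp; the last joint's range is limited). The gripper opens to 85 mm and grips with 20 to 120 N. Pads are 22 mm wide; open, the fingers measure 114 mm over their backs; the gripper's body (76 mm by 85 mm) begins 54 mm behind the grasp point. The pads swing forward as they close: fully open they stand 13 mm farther back than shut.
Start: joints at [-0.865, 0.385, 0.008, 0, -1.194, -0.259], TCP at [270.063, -563.618, 231.312] pointing down, gripper open.
Joint ranges: [-3.14, 3.14], [-1.21, 2.06], [-1.07, 1.41], [-3.16, 2.05], [-2.99, -0.16], [-3.1, 3.1]. Speed limits (rad/s): [2.79, 2.79, 3.14, 3.14, 3.14, 3.14].

INTERFACE

Orientations are given as a unit quaternion [x, y, z, w].
In Python, from bench import arm, eyes, nets gives the robot as it stands.
- The arm moves only by the tool jog_arm, never from a script. Its argument "rows" is a list of rows, each a list of 3 entries, a list of its own where there are three numbers: the shift along the tool's x, y, z in cm, then the turn, a rotation vector about the tool's x, y, z in degrees, then the finger opening in cm, from 0 to 8.54. In form: [[[x, y, z], [ax, ay, az], jaw], ...]. A call has 1 to 10 rows; each row shifts and turns the commanded pose from where the row before left it, along the tool's axes as they then stand; what a row does not reach is not made up. A row lasts 1/8 s, in which the tool goes at most 62.5 mm and 10.7 degrees, less where a joint would pass 70% of its speed; a pose out of reach is approached as far as the arm can. A call with a gripper value outside its range is refused whole. The fingers move at their own pace and stop on an object; the grip force is fixed at half the most. Time passes only in rows, so rows that do not move let the fingers close. It gives the time, the measured TCP pose, the force and the opening at its end, in the units of the state.
- arm.read_state(): the state, without advancing time (a new reading comes with each control period).
- eyes.get_image(name): name is "scene" or "top" or "wrist"; returns the picture (420x560x3 uint8, red, green, blue); there is no depth.
- eyes.camera_model(name): a dict with "K" (3x3 intrinsics, pixels), "rvec" (rotation vector, rad) and "tvec" (3), from world to camera coordinates, as OpenCV has them. Camera axes: x right, y down, z forward; pixel columns grow to the right and rows downward; lengths in mm; the calibration is good to about 2 mm. A picture is of the moment at which its call begins: read the wrist's pose just before it. camera_model takes no time and is no camera call; for the wrist camera it gives the pose at the moment of the call.
- arm.job_done(): hands the job in, once; it reports no verdict.
Trained networks look in the newest picture that a camera, given by its name, has taken for a name from the list of things; names that differ only in an ending like _2 or _b are one class to them, and where a whole thing is asked for, a point or a joint stands for the part that bears it (a point fixed in the world has none). Each returns a list of dicts, best first, with "conf" (0 to 1); they miss things now and then, are a little off and sometimes report something else, mostly with a low value. They report only what shows in the picture. A call takes as long as a camera call.
- nets.boxes_of(camera, name): "position" ([column, row] as shares, 0 to 1, of the picture: columns of its width, rows of its height, amid what is visible of it).
The state is a dict: "clock": time; "joints": joint angles; "joint_vel": joint speeds; "joint_efforts": joint torques, N m; "position": TCP position; "ee_rot": TCP orientation; "contact_force": force on the tool from outside, world axes, zero at the start; "wrist_torque": the same for the moment, N m; "gripper_width": finger opening in mm.
Only numpy, scipy, OpenCV 4.12 (cv2) and the standard library are available. Lean on these libraries where they do the work, as an engineer would, in place of code of your own. Each camera call takes 0.05 s, during which the arm holds its last target.

## Working session

There is one attempt and no reset: what is moved stays moved. The work goes in short steps, Python scripts to look and compute and a tool call to move; the robot and the scene stay as the last step left them, time stands still between calls to the robot, and variables do not carry over. Pictures are saved under pics/ and viewed, and the job is handed in when it is done.

Besides the shell and the picture viewer there is one more tool, called after ">>>" by a JSON object that holds its "fn" and its "kwargs". jog_arm: Moves the arm, as the interface text tells. Its arguments: {"type":"object","properties":{"rows":{"type":"array","items":{"type":"array"}}},"required":["rows"]}

```bash
ls; mkdir -p pics; python3 - <<'E'
from bench import arm, eyes, nets
import cv2
s=arm.read_state();print(s)
for n in ["scene","top","wrist"]:
    im=eyes.get_image(n);cv2.imwrite(f"pics/{n}0.png",im[:,:,::-1])
    for t in (["dipper_cup","dipper_hook","pot_rim","tray","tumbler_mid","basin","coconut_mid"] if n!="wrist" else []):
        print(n,t,[(round(d['conf'],2),round(d['position'][0]*560),round(d['position'][1]*420)) for d in nets.boxes_of(n,t)][:3])
    print({k:(v.tolist() if hasattr(v,'tolist') else v) for k,v in eyes.camera_model(n).items()})
E
```

```text
pics
{'clock': 0.0, 'joints': array([-8.65403548e-01,  3.85563947e-01,  6.58068336e-03, -5.43039508e-04,
       -1.19398877e+00, -2.58614177e-01]), 'joint_vel': array([-8.31808226e-05, -7.55274951e-04,  6.31973149e-04, -7.92952337e-04,
       -8.44226661e-04, -5.15092605e-04]), 'joint_efforts': array([ 4.05902229e-04, -3.92286873e+01,  1.88401079e+01,  4.18604985e+00,
       -4.71184889e-03, -2.16430522e-05]), 'position': array([ 269.80826858, -563.09041895,  230.19292392]), 'ee_rot': array([-2.21438142e-01,  9.75173780e-01,  1.08089402e-03, -2.80669193e-04]), 'contact_force': array([-0.5081673 , -0.4037406 , -0.03838622]), 'wrist_torque': array([-0.045771  , -0.00148072, -0.01311822]), 'gripper_width': 85.1440741200635}
scene dipper_cup [(0.88, 285, 212)]
scene dipper_hook [(0.62, 287, 214)]
scene pot_rim [(0.63, 445, 246)]
scene tray [(0.71, 284, 211), (0.69, 273, 245)]
scene tumbler_mid [(0.75, 284, 262)]
scene basin [(0.72, 185, 181)]
scene coconut_mid [(0.66, 242, 257)]
{'K': [[449.94637033337773, 0.0, 280.0658470576964], [0.0, 449.94637033337773, 211.39821020192386], [0.0, 0.0,
[... 180 characters left out ...]
p dipper_hook [(0.64, 284, 259)]
top pot_rim [(0.57, 110, 268)]
top tray [(0.82, 273, 233)]
top tumbler_mid [(0.93, 247, 181)]
top basin [(0.57, 415, 265)]
top coconut_mid [(0.74, 296, 189)]
{'K': [[409.14719554333203, 0.0, 278.02641875825793], [0.0, 409.14719554333203, 216.8663499570665], [0.0, 0.0, 1.0]], 'rvec': [2.186735818721538, -2.192011372090563, 0.14839688761184644], 'tvec': [-21.888905309825443, 611.7603473371987, 940.9674268097145]}
{'K': [[341.231147864898, 0.0, 276.5407430182904], [0.0, 341.231147864898, 212.06460902866692], [0.0, 0.0, 1.0]], 'rvec': [-1.574228176083884, -2.5014822410934885, -0.3802333077789146], 'tvec': [625.6180622765403, -38.4487485539746, 378.5699705973664]}
```

View pics/top0.png

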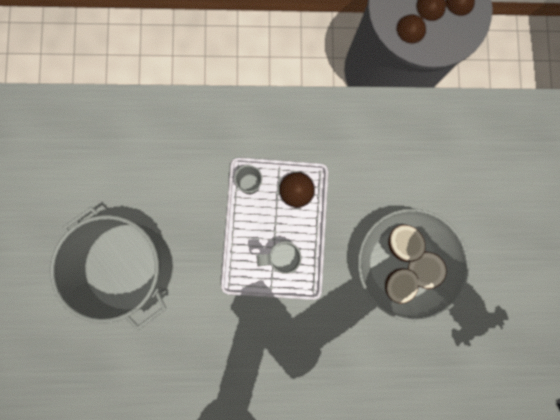

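View pics/scene0.png

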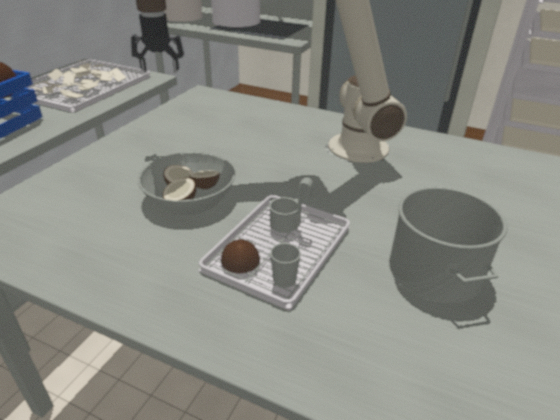

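```bash
cat > h.py <<'E'
import numpy as np, cv2
from bench import eyes
def proj(n,P,cm=None):
    c=cm or eyes.camera_model(n)
    return cv2.projectPoints(np.array(P,float).reshape(-1,3),np.array(c['rvec']),np.array(c['tvec']),np.array(c['K']),None)[0].reshape(-1,2)
def unproj(n,uv,z,cm=None):
    c=cm or eyes.camera_model(n)
    R=cv2.Rodrigues(np.array(c['rvec']))[0];t=np.array(c['tvec']).ravel();C=-R.T@t
    d=R.T@np.linalg.inv(np.array(c['K']))@np.array([uv[0],uv[1],1.])
    return C+d*(z-C[2])/d[2]
E
python3 - <<'E'
import cv2
a=cv2.imread('pics/top0.png')[230:290,210:330];b=cv2.imread('pics/scene0.png')[165:265,230:340]
cv2.imwrite('pics/za.png',cv2.resize(a,None,fx=6,fy=6,interpolation=cv2.INTER_CUBIC))
cv2.imwrite('pics/zb.png',cv2.resize(b,None,fx=6,fy=6,interpolation=cv2.INTER_CUBIC))
from h import *
for z in [16,71]: print(unproj('top',(284,257),z),)
print('pot',unproj('top',(106,268),155),'rimscene',unproj('scene',(449,222),155))
E
```

```text
[516.8284528  -37.76858628  16.        ]
[516.86291615 -34.87819887  71.        ]
pot [496.44106264 327.93058949 155.        ] rimscene [528.84743579 331.03418507 155.        ]
```

View pics/za.png

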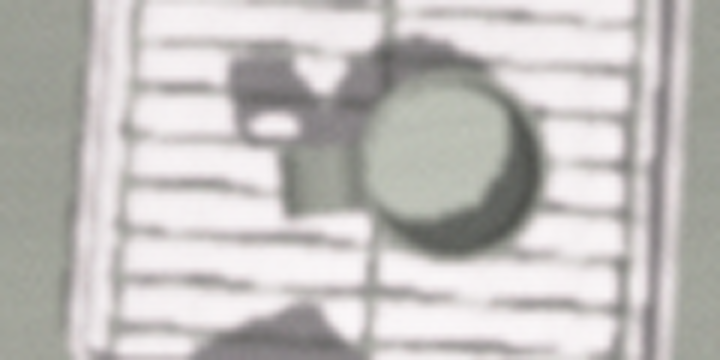

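View pics/zb.png

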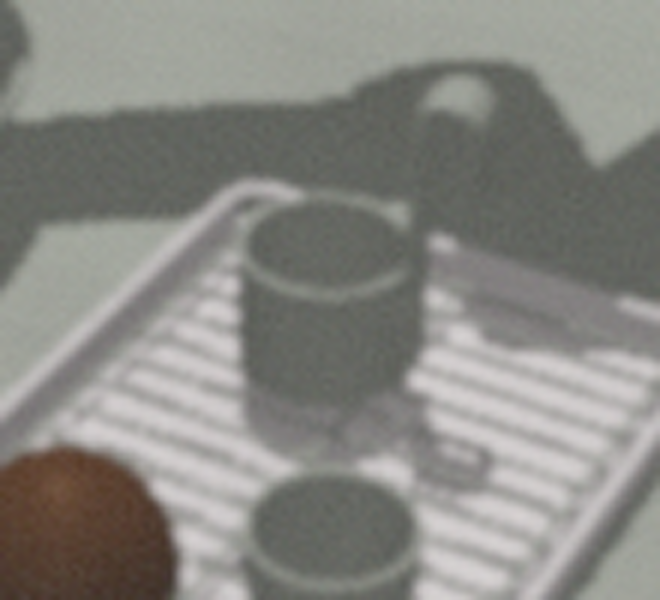

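```bash
cat > ov.py <<'E'
import sys,cv2,numpy as np
from h import *
cx,cy,th,px,py,ph=map(float,sys.argv[1:7])
T=np.linspace(0,2*np.pi,120)
circ=lambda x,y,z,r:np.c_[x+r*np.cos(T),y+r*np.sin(T),0*T+z]
th=np.radians(th);u=np.array([np.cos(th),np.sin(th)]);v=np.array([-u[1],u[0]])
def dp(a,b,z): q=np.array([cx,cy])+a*u+b*v; return [q[0],q[1],z]
# hook profile edge outer
S=[]
for b in (-12,12):
    pr=[dp(36,b,16+0),dp(36,b,141)]+[dp(50-14*np.cos(t),b,141+14*np.sin(t)) for t in np.linspace(0,np.pi,20)]+[dp(64,b,113)]
    S.append(np.array(pr))
ph=np.radians(ph)
H=[np.array([[px+138*np.cos(ph)*s,py+138*np.sin(ph)*s,98],[px+108*np.cos(ph)*s,py+108*np.sin(ph)*s,98]]) for s in (1,-1)]
curves=[circ(cx,cy,71,36),circ(cx,cy,16,36),circ(px,py,155,108),circ(px,py,155,100),circ(px,py,0,104)]+S+H
for n,bx in (('top',(40,200,270,130)),('scene',(230,165,280,140))):
    im=cv2.imread(f'pics/{n}0.png');f=6
    for nm,(x,y,w,h),f in ((n+'d',(240,235,70,45) if n=='top' else (255,165,75,80),8 if n=='top' else 7),(n+'p',(40,200,135,125) if n=='top' else (385,185,120,120),4.5)):
        c=cv2.resize(im[y:y+h,x:x+w],None,fx=f,fy=f,interpolation=cv2.INTER_CUBIC)
        for q in curves:
            p=(proj(n,q)+.5-[x,y])*f
            cv2.polylines(c,[p.round().astype(int)],False,(0,0,255),1)
        cv2.imwrite(f'pics/ov_{nm}.png',c)
a=[cv2.imread(f'pics/ov_{k}.png') for k in ('topd','scened','topp','scenep')]
def hs(a,b):
    H=max(a.shape[0],b.shape[0]);return np.hstack([cv2.copyMakeBorder(q,0,H-q.shape[0],0,4,cv2.BORDER_CONSTANT) for q in(a,b)])
for k,(i,j) in (('d',(0,1)),('p',(2,3))):
    o=hs(a[i],a[j]);s=min(800/o.shape[1],600/o.shape[0],1);cv2.imwrite(f'pics/o{k}{sys.argv[7]}.png',cv2.resize(o,None,fx=s,fy=s))
E
python3 ov.py 517.5 -37 95 500 328 -45 1
python3 -c "
from h import *
a=unproj('top',(263.5,259.8),155);print(a)
for p in((285.3,256.7),):print(unproj('top',p,71))"
```

```text
[511.40104977  11.50918439 155.        ]
[517.5231976  -37.81533247  71.        ]
```

View pics/od1.png

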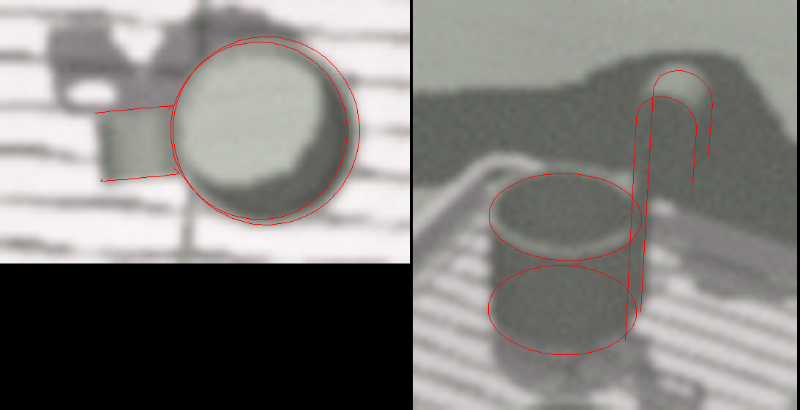

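View pics/op1.png

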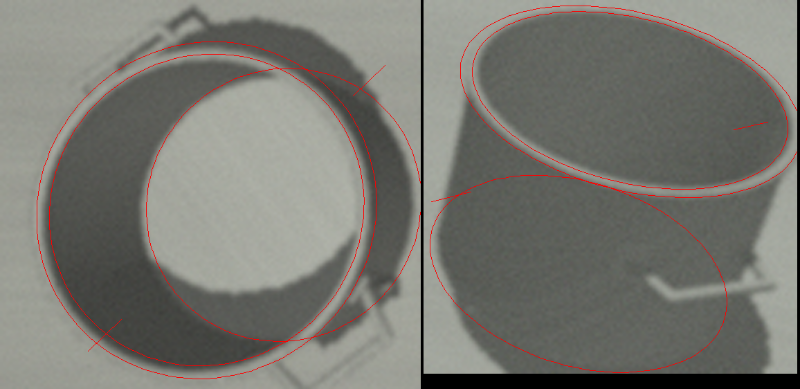

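```bash
python3 ov.py 516 -37.2 95.5 501.5 327 50 2
```

```text
(no output)
```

View pics/od2.png

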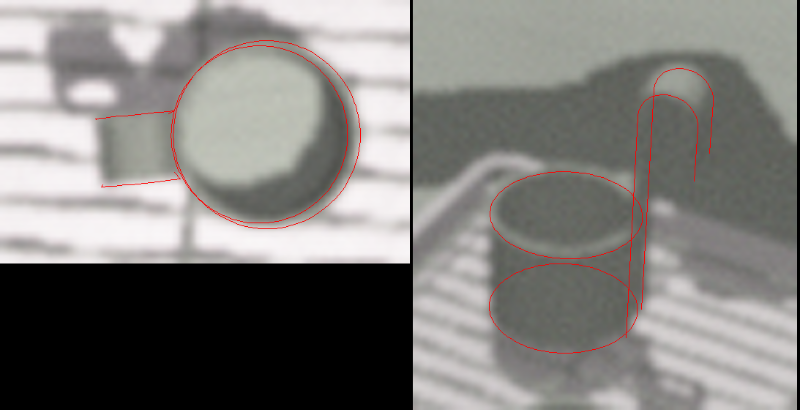

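View pics/op2.png

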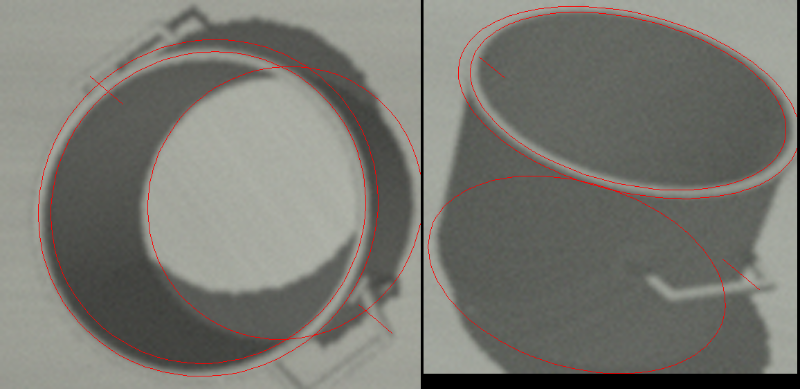

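>>> {"fn": "jog_arm", "kwargs": {"rows": [[[0, 0, 0], [0, 0, 7.0], 8.5], [[0, 0, 0], [0, 0, 7.0], 8.5], [[0, 0, 0], [0, 0, 7.1], 8.5], [[-2.4, 4.6, 0], [0, 0, 0], 8.5], [[-2.4, 4.6, 0], [0, 0, 0], 8.5], [[-2.4, 4.6, 0], [0, 0, 0], 8.5], [[-2.4, 4.6, 0], [0, 0, 0], 8.5], [[-2.4, 4.6, 0], [0, 0, 0], 8.5], [[-2.4, 4.6, 0], [0, 0, 0], 8.5], [[-2.4, 4.6, 0], [0, 0, 0], 8.5]]}}

```text
clock: 2.1
position: [412.8, -227.9, 231.7]
ee_rot: [-0.039, 0.999, -0.0, 0.0]
contact_force: [-0.2, 0.3, 0.6]
gripper_width: 85.0
```

>>> {"fn": "jog_arm", "kwargs": {"rows": [[[-2.4, 4.6, 0], [0, 0, 0], 8.5], [[-2.4, 4.6, 0], [0, 0, 0], 8.5], [[-2.4, 4.6, 0], [0, 0, 0], 8.5], [[-2.4, 4.6, 0], [0, 0, 0], 8.5], [[0, 0, 0], [0, 0, 0], 8.5], [[0, 0, 0], [0, 0, 0], 8.5]]}}

```text
clock: 2.85
position: [493.3, -38.4, 231.2]
ee_rot: [-0.04, 0.999, -0.0, -0.0]
contact_force: [-0.5, -0.5, -0.1]
gripper_width: 84.9
```

>>> {"fn": "jog_arm", "kwargs": {"rows": [[[-2.4, 5.0, 0], [0, 0, 0], 8.5], [[0, 0, 2.5], [0, 0, 0], 8.5], [[0, 0, 2.5], [0, 0, 0], 8.5], [[0, 0, 0], [0, 0, 0], 8.5], [[0, 0, 0], [0, 0, 0], 8.5]]}}

```text
clock: 3.48
position: [514.1, 12.5, 182.4]
ee_rot: [-0.039, 0.999, -0.0, 0.001]
contact_force: [0.6, 0.7, 0.3]
gripper_width: 84.7
```

```bash
python3 - <<'E'
from bench import arm, eyes
from h import *
print(arm.read_state()['position'])
cm=eyes.camera_model('wrist')
im=eyes.get_image('wrist')[:,:,::-1].copy();cv2.imwrite('pics/w1.png',im)
cx,cy,th=517,-36.5,np.radians(94.5);u=np.array([np.cos(th),np.sin(th)]);v=np.array([-u[1],u[0]])
T=np.linspace(0,2*np.pi,60)
C=[np.c_[cx+36*np.cos(T),cy+36*np.sin(T),0*T+71]]
for b in(-12,12):
    C.append(np.array([[*(np.array([cx,cy])+a*u+b*v),z] for a,z in [(36,141)]+[(50-14*np.cos(t),141+14*np.sin(t)) for t in np.linspace(0,np.pi,15)]+[(64,113)]]))
for c in C: cv2.polylines(im,[proj('wrist',c,cm).round().astype(int)],False,(0,0,255),1)
cv2.imwrite('pics/w1o.png',im)
E
```

```text
[514.08976905  12.49519149 182.41404669]
```

View pics/w1o.png

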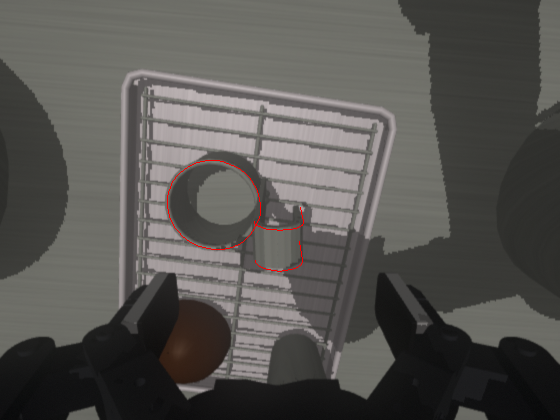

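>>> {"fn": "jog_arm", "kwargs": {"rows": [[[0.1, 0.1, 3.0], [0, 0, 0], 8.5], [[0, 0, 3.0], [0, 0, 0], 8.5], [[0, 0, 0.6], [0, 0, 0], 8.5], [[0, 0, 0], [0, 0, 0], 8.5], [[0, 0, 0], [0, 0, 0], 5], [[0, 0, 0], [0, 0, 0], 4], [[0, 0, 0], [0, 0, 0], 3.3]]}}

```text
clock: 4.4
position: [512.8, 14.3, 115.9]
ee_rot: [-0.039, 0.999, 0.0, 0.001]
contact_force: [-0.1, 0.1, 0.2]
gripper_width: 33.4
```

>>> {"fn": "jog_arm", "kwargs": {"rows": [[[0, 0, 0], [0, 0, 0], 2.8], [[0, 0, 0], [0, 0, 0], 2.4], [[0, 0, 0], [0, 0, 0], 1.5], [[0, 0, 0], [0, 0, 0], 1.0], [[0, 0, 0], [0, 0, 0], 0], [[0, 0, 0], [0, 0, 0], 0], [[0, 0, 0], [0, 0, 0], 0]]}}

```text
clock: 5.28
position: [512.9, 14.1, 116.0]
ee_rot: [-0.039, 0.999, -0.0, 0.0]
contact_force: [-1.6, -0.6, 5.1]
gripper_width: 27.2
```

>>> {"fn": "jog_arm", "kwargs": {"rows": [[[0, 0, -0.5], [0, 0, 0], 0], [[0, 0, -1.5], [0, 0, 0], 0], [[0, 0, -3.0], [0, 0, 0], 0], [[0, 0, -3.0], [0, 0, 0], 0], [[0, 0, -3.0], [0, 0, 0], 0], [[0, 0, -3.0], [0, 0, 0], 0], [[0, 0, -3.0], [0, 0, 0], 0], [[0, 0, -1.0], [0, 0, 0], 0], [[0, 0, 0], [0, 0, 0], 0], [[0, 0, 0], [0, 0, 0], 0]]}}

```text
clock: 6.52
position: [511.7, 14.1, 293.8]
ee_rot: [-0.039, 0.999, -0.0, -0.001]
contact_force: [0.1, 0.6, -1.7]
gripper_width: 26.9
```

```bash
cat > w.py <<'E'
import sys
from bench import arm, eyes
from h import *
s=arm.read_state();p=s['position'];print(s['clock'],p,s['gripper_width'],s['contact_force'])
ims={n:eyes.get_image(n)[:,:,::-1].copy() for n in('scene','top','wrist')}
dx,dy,dz,dth,px,py=map(float,sys.argv[2:8]) # offset hook - tcp
from scipy.spatial.transform import Rotation as Ro
R=Ro.from_quat(s['ee_rot']).as_matrix();y=R[:,1];th=np.arctan2(y[1],y[0])+np.radians(dth);u=np.array([np.cos(th),np.sin(th)]);v=np.array([-u[1],u[0]])
h=p[:2]+dx*v+dy*u;hz=p[2]+dz;c0=h-50*u
print('hook',h,hz,'cup',c0,'r hook',np.linalg.norm(h-[px,py]),'ang',np.degrees(np.arctan2(h[1]-py,h[0]-px)),np.degrees(th))
T=np.linspace(0,2*np.pi,60)
C=[np.c_[c0[0]+36*np.cos(T),c0[1]+36*np.sin(T),0*T+z] for z in(hz-125,hz-70)]
C+=[np.c_[px+r*np.cos(T),py+r*np.sin(T),0*T+155] for r in(100,108)]
for b in(-12,12):
    C.append(np.array([[*(c0+a*u+b*v),z] for a,z in [(36,hz-125),(36,hz)]+[(50-14*np.cos(t),hz+14*np.sin(t)) for t in np.linspace(0,np.pi,15)]+[(64,hz-28)]]))
for n in ims:
    cv2.imwrite(f'pics/{sys.argv[1]}_{n}_raw.png',ims[n])
    for c in C: cv2.polylines(ims[n],[(proj(n,c)+.3).round().astype(int)],False,(0,0,255),1)
    cv2.imwrite(f'pics/{sys.argv[1]}_{n}.png',ims[n])
E
python3 w.py l1 0 0 25 0 501 328; python3 -c "
import cv2,numpy as np
a=[cv2.imread(f'pics/l1_{n}.png') for n in('scene','wrist')]
b=cv2.resize(a[0][90:290,180:380],(600,600));cv2.imwrite('pics/l1z.png',b)"
```

```text
6.525 [511.69019118  14.14006397 293.80785046] 26.899841254368997 [ 0.14840707  0.63166884 -1.66067802]
hook [511.69019118  14.14006397] 318.80785045748115 cup [515.60217077 -35.70666527] r hook 314.04193929299714 ang -88.04923765529058 94.4873845695957
```

View pics/l1z.png

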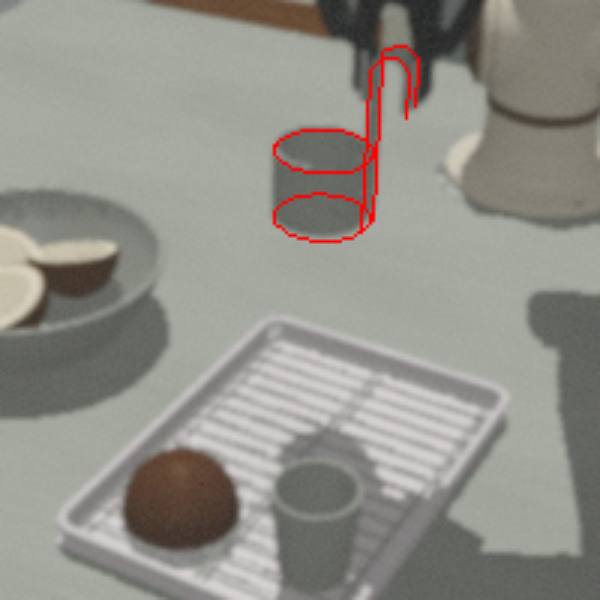

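View pics/l1_wrist.png

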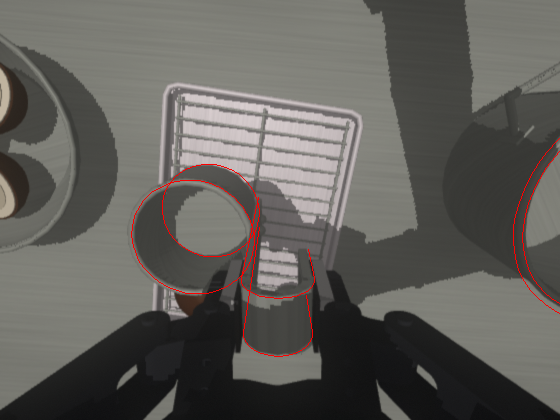

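>>> {"fn": "jog_arm", "kwargs": {"rows": [[[0, 2, 0], [0, 0, 0], 0], [[-0.1, 4, 0], [0, 0, 0], 0], [[-0.2, 5, 0], [0, 0, 0], 0], [[-0.2, 5, 0], [0, 0, 0], 0], [[-0.2, 5, 0], [0, 0, 0], 0], [[-0.2, 5, 0], [0, 0, 0], 0], [[-0.2, 5, 0], [0, 0, 0], 0], [[-0.2, 5, 0], [0, 0, 0], 0], [[-0.1, 4, 0], [0, 0, 0], 0], [[0, 2, 0], [0, 0, 0], 0]]}}

```text
clock: 7.92
position: [492.9, 435.9, 293.6]
ee_rot: [-0.04, 0.999, -0.001, -0.001]
contact_force: [-0.5, -0.0, -1.3]
gripper_width: 27.1
```

>>> {"fn": "jog_arm", "kwargs": {"rows": [[[0, 0, 0], [0, 0, 0], 0], [[0, 0, 0], [0, 0, 0], 0], [[0, 0, 0], [0, 0, 0], 0]]}}

```text
clock: 8.3
position: [493.8, 432.9, 295.8]
ee_rot: [-0.039, 0.999, 0.0, 0.0]
contact_force: [-0.1, -0.1, -1.4]
gripper_width: 27.2
```

```bash
python3 w.py m1 0 0 25 0 501 328; python3 -c "
import cv2
a=cv2.imread('pics/m1_scene.png')
b=cv2.resize(a[90:310,340:560],(600,600));cv2.imwrite('pics/m1z.png',b)
a=cv2.imread('pics/m1_top.png')
b=cv2.resize(a[180:360,20:200],(600,600));cv2.imwrite('pics/m1zt.png',b)"
```

```text
8.3 [493.77696346 432.85023968 295.78666252] 27.208113380525294 [-0.12589878 -0.09696278 -1.37072266]
hook [493.77696346 432.85023968] 320.7866625204022 cup [497.64020721 382.99970962] r hook 105.09873937451916 ang 93.94082740026181 94.4313678260667
```

View pics/m1z.png

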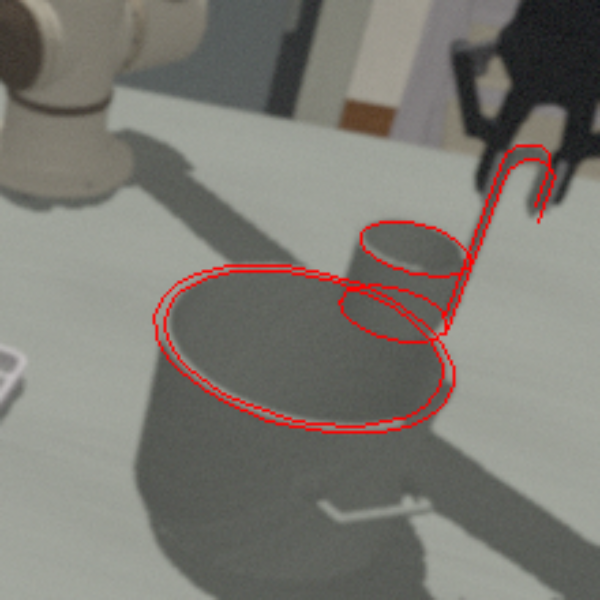

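View pics/m1_wrist.png

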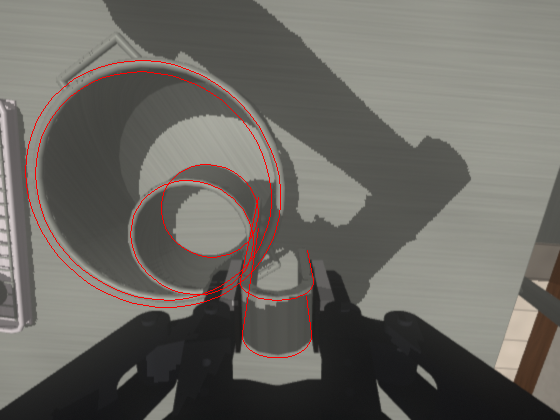

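View pics/m1zt.png

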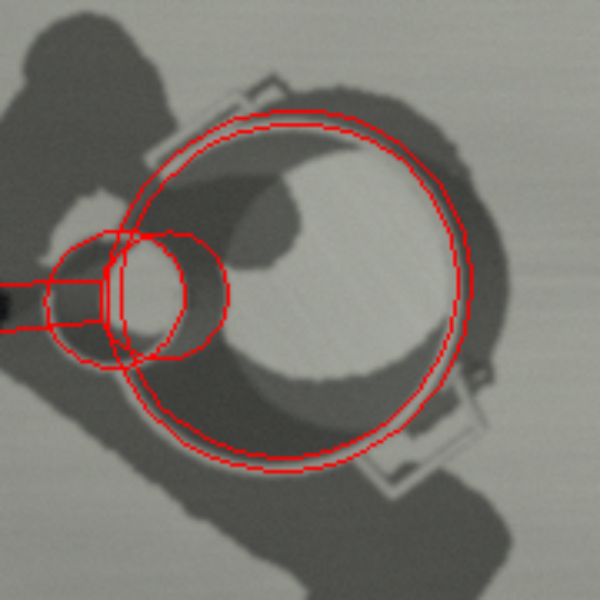

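```bash
python3 - <<'E'
from h import *
T=np.linspace(0,2*np.pi,200)
o=[]
for (px,py) in((501,328),(500,332)):
    a=cv2.imread('pics/m1_wrist_raw.png')
    f=2
    a=cv2.resize(a[40:320,20:300],None,fx=1.42*f/2*1.4,fy=1.42*f/2*1.4,interpolation=cv2.INTER_CUBIC);s=1.42*1.4
    for r in(100,108):
        p=(proj('wrist',np.c_[px+r*np.cos(T),py+r*np.sin(T),0*T+155-(4 if 0 else 0)])+.5-[20,40])*s
        cv2.polylines(a,[p.round().astype(int)],False,(0,0,255),1)
    cv2.imwrite(f'pics/wr_{py}.png',a)
E
```

```text
(no output)
```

View pics/wr_332.png

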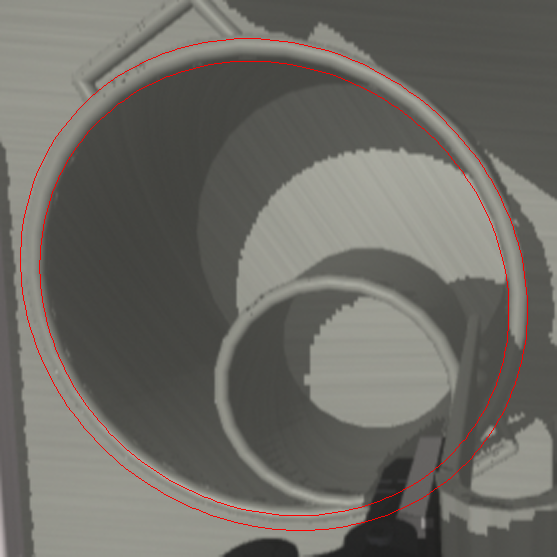

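>>> {"fn": "jog_arm", "kwargs": {"rows": [[[0.2, 0.2, 0], [0, 0, 0], 0], [[0, 0, 2], [0, 0, 0], 0], [[0, 0, 2.5], [0, 0, 0], 0], [[0, 0, 2.5], [0, 0, 0], 0], [[0, 0, 2.5], [0, 0, 0], 0], [[0, 0, 2.5], [0, 0, 0], 0], [[0, 0, 1.0], [0, 0, 0], 0], [[0, 0, 0], [0, 0, 0], 0], [[0, 0, 0], [0, 0, 0], 0]]}}

```text
clock: 9.57
position: [491.9, 436.5, 166.7]
ee_rot: [-0.039, 0.999, 0.001, 0.001]
contact_force: [0.2, 0.1, -1.1]
gripper_width: 27.4
```

```bash
python3 w.py m2 0 0 25 0 499.8 330.8; python3 - <<'E'
import cv2
a=cv2.imread('pics/m2_wrist_raw.png')
cv2.imwrite('pics/m2w.png',cv2.resize(a[140:400,140:400],(600,600),interpolation=cv2.INTER_CUBIC))
a=cv2.imread('pics/m2_scene_raw.png')
cv2.imwrite('pics/m2s.png',cv2.resize(a[130:270,400:560],(700,612),interpolation=cv2.INTER_CUBIC)[:600])
E
```

```text
9.575 [491.87291236 436.46339225 166.71082609] 27.42390677240516 [ 0.17972918  0.06370918 -1.09629683]
hook [491.87291236 436.46339225] 191.7108260856644 cup [495.8140488  386.61895982] r hook 105.96032832971689 ang 94.29041143543823 94.52089936299363
```

View pics/m2_wrist.png

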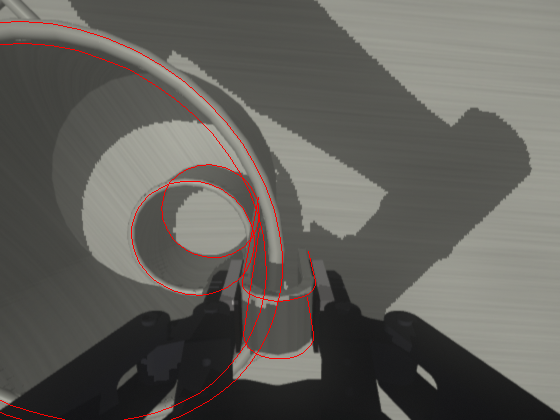

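View pics/m2w.png

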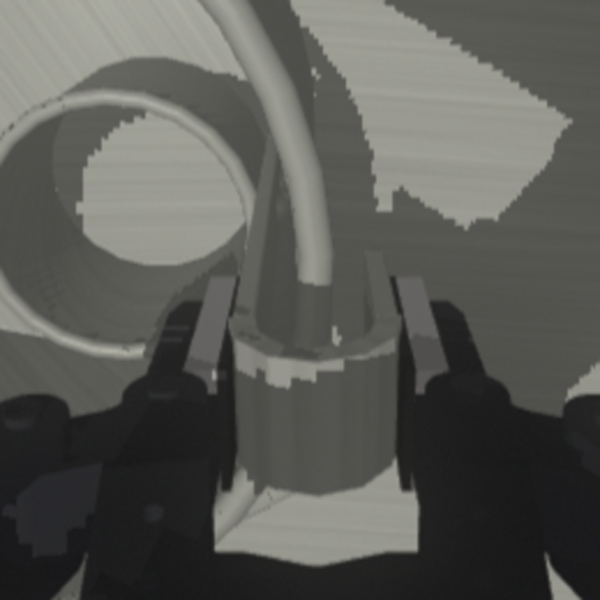

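View pics/m2s.png

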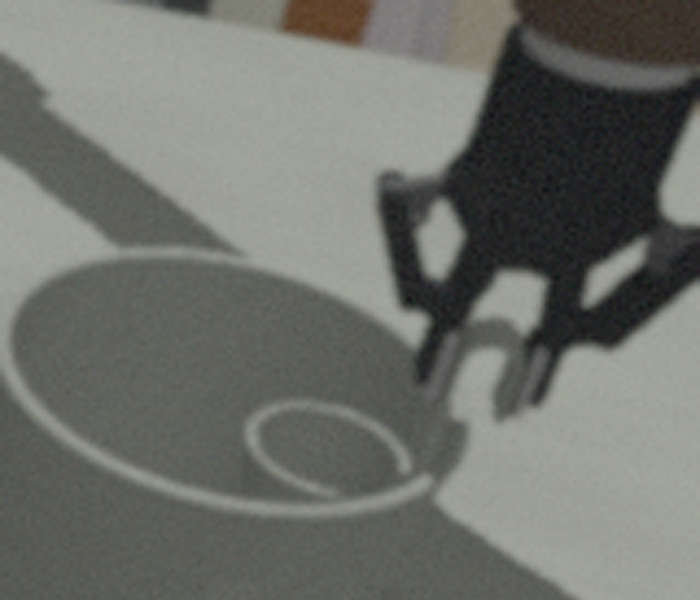

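>>> {"fn": "jog_arm", "kwargs": {"rows": [[[0, 0.1, 1.0], [0, 0, 0], 0], [[0, 0, 1.0], [0, 0, 0], 0], [[0, 0, 1.0], [0, 0, 0], 0], [[0, 0, 0.5], [0, 0, 0], 0], [[0, 0, 0], [0, 0, 0], 0], [[0, 0, 0], [0, 0, 0], 0]]}}

```text
clock: 10.48
position: [491.5, 437.0, 130.6]
ee_rot: [-0.039, 0.999, 0.0, 0.0]
contact_force: [-0.4, -0.9, -1.1]
gripper_width: 27.3
```

```bash
python3 w.py m3 0 0 25 0 499.8 333; python3 - <<'E'
import cv2
a=cv2.imread('pics/m3_wrist_raw.png')
cv2.imwrite('pics/m3w.png',cv2.resize(a[140:400,140:400],(600,600),interpolation=cv2.INTER_CUBIC))
E
```

```text
10.475 [491.46242502 437.02670886 130.64869862] 27.280241094411227 [-0.40075982 -0.92253649 -1.06835468]
hook [491.46242502 437.02670886] 155.6486986191351 cup [495.38997578 387.1812041 ] r hook 104.36029566971749 ang 94.58237016836618 94.50528289974054
```

View pics/m3w.png

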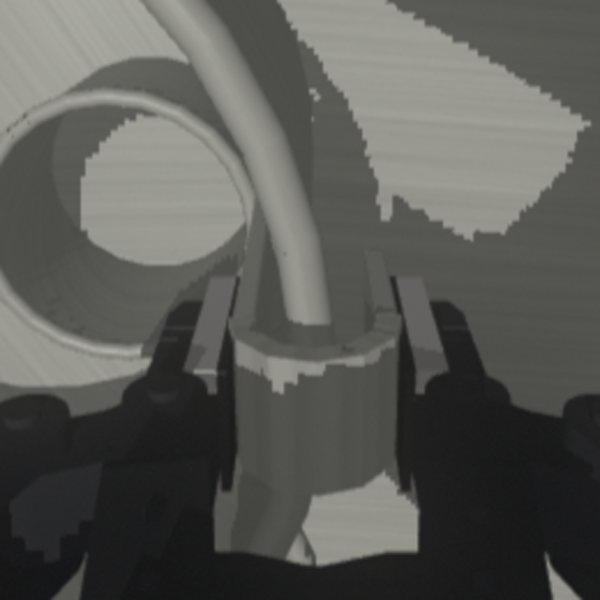

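>>> {"fn": "jog_arm", "kwargs": {"rows": [[[0, 0, 0.3], [0, 0, 0], 0], [[0, 0, 0.3], [0, 0, 0], 0], [[0, 0, 0], [0, 0, 0], 0]]}}

```text
clock: 11.0
position: [491.1, 436.6, 123.8]
ee_rot: [-0.039, 0.999, -0.0, -0.0]
contact_force: [-0.8, 0.7, -1.0]
gripper_width: 27.4
```

>>> {"fn": "jog_arm", "kwargs": {"rows": [[[0, 0, 0.2], [0, 0, 0], 0], [[0, 0, 0], [0, 0, 0], 0]]}}

```text
clock: 11.25
position: [491.2, 436.7, 122.1]
ee_rot: [-0.039, 0.999, -0.0, -0.0]
contact_force: [-1.3, -0.3, -0.8]
gripper_width: 27.4
```

>>> {"fn": "jog_arm", "kwargs": {"rows": [[[0, 0, 0.1], [0, 0, 0], 0], [[0, 0, 0], [0, 0, 0], 0]]}}

```text
clock: 11.5
position: [491.3, 436.8, 121.3]
ee_rot: [-0.039, 0.999, -0.0, -0.0]
contact_force: [-0.8, -0.1, -2.4]
gripper_width: 27.1
```

>>> {"fn": "jog_arm", "kwargs": {"rows": [[[0, 0, 0.1], [0, 0, 0], 0], [[0, 0, 0], [0, 0, 0], 0]]}}

```text
clock: 11.75
position: [491.3, 436.9, 120.4]
ee_rot: [-0.039, 0.999, 0.0, 0.0]
contact_force: [0.4, 0.1, -1.1]
gripper_width: 27.3
```

>>> {"fn": "jog_arm", "kwargs": {"rows": [[[0, 0, 0.1], [0, 0, 0], 0], [[0, 0, 0], [0, 0, 0], 0]]}}

```text
clock: 12.0
position: [491.4, 437.0, 120.2]
ee_rot: [-0.039, 0.999, 0.0, 0.0]
contact_force: [-1.5, -1.1, 4.0]
gripper_width: 27.0
```

>>> {"fn": "jog_arm", "kwargs": {"rows": [[[0, 0, 0.1], [0, 0, 0], 0], [[0, 0, 0], [0, 0, 0], 0]]}}

```text
clock: 12.25
position: [491.4, 437.0, 120.2]
ee_rot: [-0.04, 0.999, 0.0, 0.001]
contact_force: [-3.5, -2.0, 8.1]
gripper_width: 27.3
```

>>> {"fn": "jog_arm", "kwargs": {"rows": [[[0, 0, 0], [0, 0, 0], 2.9], [[0, 0, 0], [0, 0, 0], 3.2], [[0, 0, 0], [0, 0, 0], 3.6], [[0, 0, 0], [0, 0, 0], 4.2], [[0, 0, 0], [0, 0, 0], 5.0], [[0, 0, 0], [0, 0, 0], 5.5], [[0, 0, 0], [0, 0, 0], 5.5], [[0, 0, 0], [0, 0, 0], 5.5]]}}

```text
clock: 13.25
position: [491.2, 436.8, 118.3]
ee_rot: [-0.039, 0.999, 0.0, 0.0]
contact_force: [-0.5, -0.3, 0.1]
gripper_width: 55.0
```

```bash
python3 w.py r1 0 0 25 0 499.8 333; python3 - <<'E'
import cv2
a=cv2.imread('pics/r1_wrist_raw.png')
cv2.imwrite('pics/r1w.png',cv2.resize(a[140:400,140:400],(600,600),interpolation=cv2.INTER_CUBIC))
a=cv2.imread('pics/r1_scene_raw.png')
cv2.imwrite('pics/r1s.png',cv2.resize(a[130:270,400:560],(680,595),interpolation=cv2.INTER_CUBIC))
E
```

```text
13.25 [491.24825118 436.82959948 118.34213306] 55.00392668777381 [-0.53393335 -0.26798285  0.06072197]
hook [491.24825118 436.82959948] 143.34213306141157 cup [495.17113366 386.9837271 ] r hook 104.18117937217363 ang 94.7084419653721 94.49991688755112
```

View pics/r1w.png

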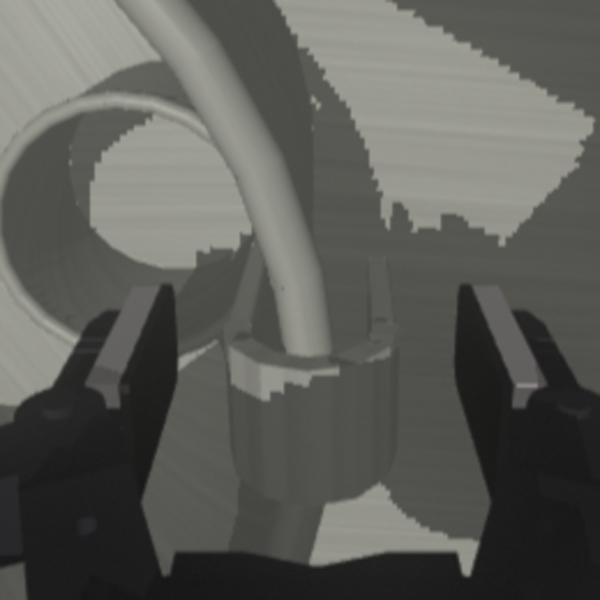

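View pics/r1s.png

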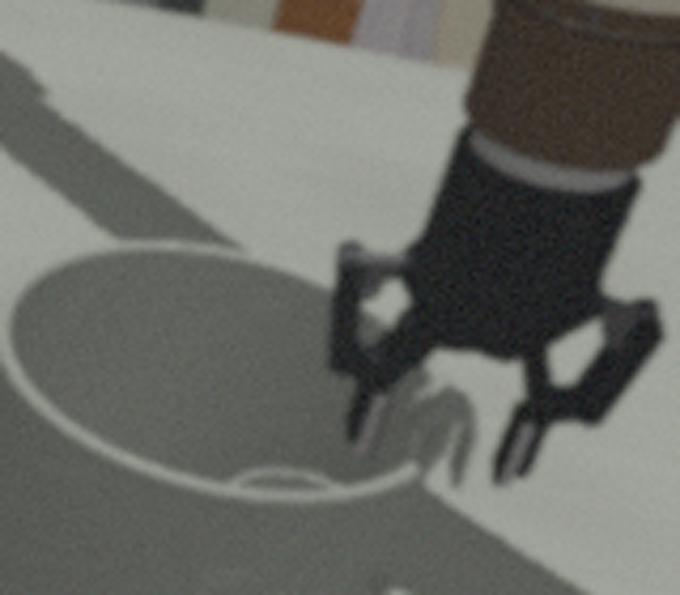

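Released, and the dipper is hanging on the rim. Next I retract straight up.

>>> {"fn": "jog_arm", "kwargs": {"rows": [[[0, 0, -1.0], [0, 0, 0], 5.5], [[0, 0, -2], [0, 0, 0], 5.5], [[0, 0, -3], [0, 0, 0], 5.5], [[0, 0, -4], [0, 0, 0], 5.5], [[0, 0, -4], [0, 0, 0], 5.5], [[0, 0, -4], [0, 0, 0], 5.5], [[0, 0, 0], [0, 0, 0], 5.5], [[0, 0, 0], [0, 0, 0], 5.5]]}}

```text
clock: 14.4
position: [490.9, 436.6, 298.3]
ee_rot: [-0.039, 0.999, 0.0, -0.0]
contact_force: [-1.3, -0.4, -0.3]
gripper_width: 55.0
```

>>> {"fn": "jog_arm", "kwargs": {"rows": [[[0, 0, 0], [0, 0, 0], 5.5], [[0, 0, 0], [0, 0, 0], 5.5], [[0, 0, 0], [0, 0, 0], 5.5], [[0, 0, 0], [0, 0, 0], 5.5], [[0, 0, 0], [0, 0, 0], 5.5]]}}

```text
clock: 15.02
position: [491.3, 436.8, 298.3]
ee_rot: [-0.039, 0.999, -0.0, -0.0]
contact_force: [-1.1, -0.3, 0.4]
gripper_width: 55.7
```

```bash
python3 w.py f1 0 0 -150 0 499.8 333; python3 - <<'E'
import cv2
from h import *
a=cv2.imread('pics/f1_scene_raw.png')
cv2.imwrite('pics/f1s.png',cv2.resize(a[150:310,390:550],(600,600),interpolation=cv2.INTER_CUBIC))
a=cv2.imread('pics/f1_top_raw.png')
cv2.imwrite('pics/f1t.png',cv2.resize(a[180:360,20:200],(600,600),interpolation=cv2.INTER_CUBIC))
E
```

```text
15.025 [491.26205474 436.84123743 298.25570264] 55.67149187160829 [-1.08320958 -0.27102194  0.40228321]
hook [491.26205474 436.84123743] 148.2557026408682 cup [495.18498979 386.99536919] r hook 104.19164602000326 ang 94.70035157060138 94.49997731630727
```

View pics/f1s.png

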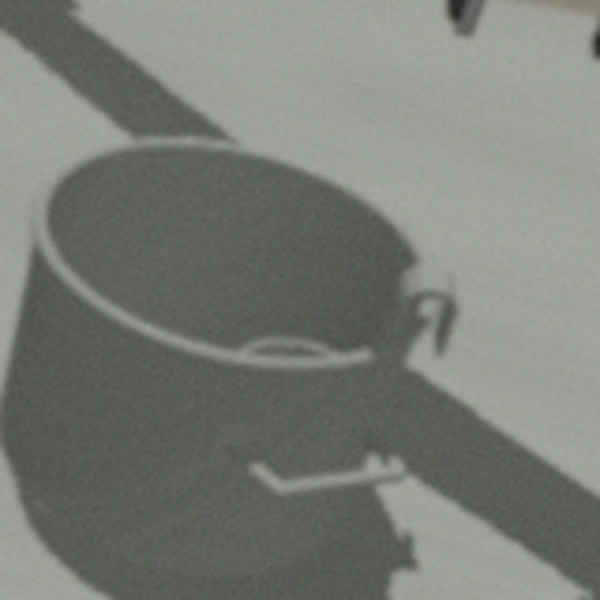

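View pics/f1_wrist_raw.png

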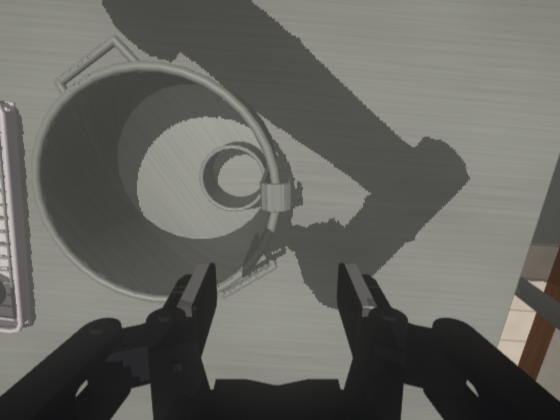

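View pics/f1_top_raw.png

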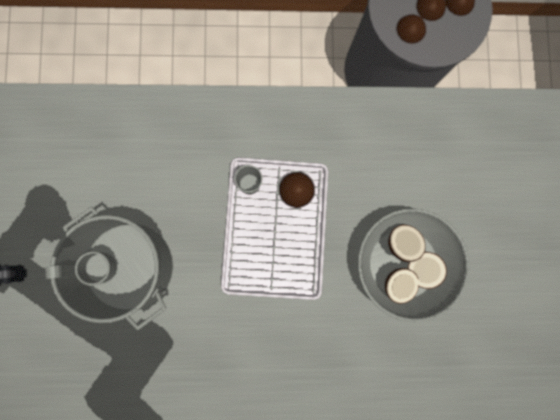

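>>> {"fn": "jog_arm", "kwargs": {"rows": [[[0, 0, 0], [0, 0, 0], 5.5], [[0, 0, 0], [0, 0, 0], 5.5], [[0, 0, 0], [0, 0, 0], 5.5], [[0, 0, 0], [0, 0, 0], 5.5], [[0, 0, 0], [0, 0, 0], 5.5], [[0, 0, 0], [0, 0, 0], 5.5]]}}

```text
clock: 15.92
position: [491.2, 436.8, 298.3]
ee_rot: [-0.039, 0.999, 0.0, 0.0]
contact_force: [-0.6, -0.3, 0.3]
gripper_width: 54.9
```

```bash
python3 w.py f2 0 2.5 -153.2 0 499.8 333; python3 - <<'E'
import cv2,numpy as np
a=cv2.imread('pics/f1_wrist_raw.png').astype(int);b=cv2.imread('pics/f2_wrist_raw.png').astype(int)
d=abs(a-b).max(2)[60:260,190:310];print((d>40).sum(),d.mean())
c=cv2.imread('pics/f2_wrist.png');cv2.imwrite('pics/f2z.png',cv2.resize(c[100:260,170:330],(600,600),interpolation=cv2.INTER_CUBIC))
E
```

```text
15.925 [491.2482794  436.84496838 298.31756094] 54.94709341208613 [-0.60502326 -0.27319331  0.34680921]
hook [491.05210144 439.33725934] 145.11756093895355 cup [494.97566075 389.49144023] r hook 106.696478165097 ang 94.70288170245476 94.50069487842876
0 0.7020833333333333
```

View pics/f2z.png

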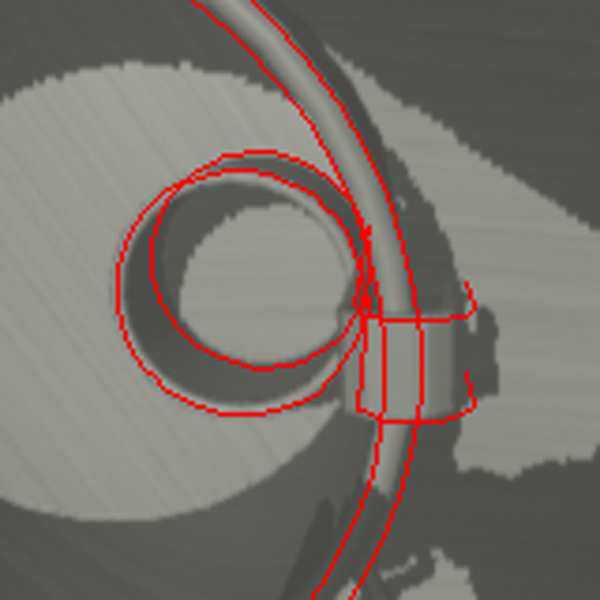

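```bash
python3 -c "
from bench import arm
print(arm.job_done())"
```

```text
the job is handed in; nothing more can be done
None
```

The dipper now hangs by its hook on the rim of the tall pot, on the +y side away from the handles, with its cup inside. I handed the job in at about 16 s; it reports no verdict.

I pinched the hook from above, carried the dipper over the rim and lowered it in 1 mm steps until the force rose to about 8 N. Then I opened the fingers and drew straight up.

**Last checks:**
- **Hook:** it sits about 103 mm from the pot's axis, about 10 mm below rim level. The radius comes from the wrist picture. The depth comes from the tool height at contact.
- **Tilt and rest:** the dipper leans roughly 0.04 rad. No movement showed between two wrist pictures 0.9 s apart.
- **Gripper:** it is about 150 mm clear and touches nothing.
- **Other things:** by eye in the top view, the pot, basin, tumbler and coconut half are where they started.

**Disagreement:** the cameras placed the pot differently by about 4 to 5 mm. The top and scene views put its centre near y = 328 mm, the wrist view nearer 332–333 mm. I went by the wrist view, which showed the rim centred in the hook opening before I lowered.

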